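# Tighten the sampling joint by hand, then with its spanner

## Robot

A 6-joint arm with a two-finger parallel gripper is mounted at the origin on the work surface. World frame = base frame: x ahead of the robot, y to its left, z up, the work surface at z = 0. Lengths are in m, angles in rad, forces in N, time in s.
With the tool pointing down it reaches from about 0.375 to 0.75 m from the base axis. Payload 9 kg.
Tool frame: the origin (TCP) lies at the very end of the fingers, on their centre line; the grasp point (between the pads) lies 19 mm behind it; z points along the fingers, y is the direction in which the jaws open and shut (so a half turn about z gives the same grasp; the last joint's range is limited). The gripper opens to 85 mm and grips with 20 to 120 N. Pads are 22 mm wide; open, the fingers measure 114 mm over their backs; the gripper's body (76 mm by 85 mm) begins 54 mm behind the grasp point. The pads swing forward as they close: fully open they stand 13 mm farther back than shut.
Start: joints at [-1.551, 0.104, 0.097, 1.564, 0, 1.353], TCP at [0.141, -0.583, 0.231] pointing down, gripper open.
Joint ranges: [-2.99, 2.99], [-0.84, 1.86], [-1.1, 1.16], [-1.84, 2.11], [-1.51, 1.56], [-3.14, 3.14]. Speed limits (rad/s): [2.22, 2.22, 2.57, 3.14, 3.14, 3.14].

## Interface

Orientations are given as a unit quaternion [x, y, z, w].
In Python, from cell import telemetry, viewer, sign_off gives the robot as it stands.
- The arm moves only by the tool play_rows, never from a script. Its argument "moves" is a list of rows, each an object with "dp": the shift along the world's x, y, z in mm, a list of three; "yaw": the turn about the world's z in degrees; "claw": the finger opening in mm, from 0 to 85.4. A call has 1 to 20 rows; each row is the pose to reach, as a shift and turn from the pose measured when the call began; what a row does not reach only later rows make up. A row lasts 1/10 s, in which the tool goes at most 50 mm and 8.59 degrees, less where a joint would pass 70% of its speed; a pose out of reach is approached as far as the arm can. A call with a gripper value outside its range is refused whole. The fingers move at their own pace and stop on an object; "squeeze" is the grip in N (left out, the last holds). Time passes only in rows, so rows that repeat a pose let the fingers close. It gives the time, the measured TCP pose, the force and the opening at its end, in the units of the state.
- telemetry.sense(): the state, without advancing time (a new reading comes with each control period).
- viewer.capture(name): name is "side" or "top" or "wrist"; returns (picture, depth): 420x560x3 uint8, blue, green, red; 420x560 float32, m along the optical axis (not along the pixel's ray), 0 where there is no reading.
- viewer.get_calibration(name): a dict with "intrinsics" (3x3 intrinsics, pixels), "position" and "attitude" of the camera in the world; the wrist camera has in their place "mount" (4x4, takes a point from camera to tool coordinates, whose origin is the TCP and whose axes are the flange's). Camera axes: x right, y up, looking along -z (the intrinsics and any distortion apply to the point x, -y, -z); pixel columns grow to the right and rows downward; lengths in m; the calibration is good to about 2 mm. A picture is of the moment at which its call begins: read the wrist's pose just before it. get_calibration takes no time and is no camera call.
- sign_off(): hands the job in, once; it reports no verdict.
The state is a dict: "t": time; "joint_positions": joint angles; "joint_vel": joint speeds; "effort": joint torques, N m; "eef_pos": TCP position; "tool_rot": TCP orientation; "wrist_force": force on the tool from outside, world axes, zero at the start; "wrist_torque": the same for the moment, N m; "opening": finger opening in m.
Only numpy, scipy, OpenCV 4.12 (cv2) and the standard library are available. Lean on these libraries where they do the work, as an engineer would, in place of code of your own. Each camera call takes 0.05 s, during which the arm holds its last target.

## Task

The big joint on the inspection table has been left loose. First turn its brass hex coupling nut (the upper nut) clockwise by hand until it stops, then swing the spanner fitted on the gland nut beneath it clockwise until that stops too. Leave the amber bottle standing where it is.

Things in the scene. Friction and masses are not known exactly. Their poses are not given: they have to be found in the camera images.
- nut_centre (a point): Centre of the big joint's upper nut: brass hexagon 40 mm across flats, 34 mm tall, on a grey stand fixed to the table (round foot 100 mm across). The point is on the upright axis that nut and spanner turn about, 87 mm above the table; its x axis points squarely out of a flat. A steel stub ends 27 mm above it, the spanner's top is 30 mm below. The small joint (no spanner) is already tight.
- nut (a joint): Angle of the coupling nut, rad: grows as it turns clockwise seen from above; 1.2 is the hard stop, fully home; starts between 0 and 0.3. Steady friction 0.12 N m; it stays where it is left and does not rise or sink.
- spanner_handle (a point): Point to hold on the steel spanner, captive on the gland nut under the coupling nut: a level bar 18 mm wide, 12 mm thick. The point is mid-section, 51 mm above the table, 110 mm from the joint's upright axis; its x axis points outward along the bar. The bar goes on 37 mm farther to a round eye 26 mm across. The space under the bar is free down to the table from 50 mm out from the axis.
- spanner (a joint): Angle of the spanner, rad: grows as it swings clockwise seen from above; 1.1 is the hard stop, fully home. Starts between 0 and 0.25, the handle pointing roughly towards the robot. Steady friction 0.4 N m (about 4 N at the handle point); it stays where it is left.
- bottle: Bystander: the loose amber glass bottle with a grey cap, 68 mm across, 210 mm tall, 0.6 kg, standing on the table beyond the joints, towards the robot's left. Origin at the centre of its underside, z axis up.
Not all that is in view belongs to the job. Leave any purple look-alike of the part that bears nut_centre alone.

How it is judged:
By the outcome, as a careful person would: the job done as asked, in the order asked, and still so for the second after the job is handed in, with the robot touching nothing.
It also fails if it takes over 48 s, if anything falls off the work surface, if the arm or the gripper's body presses on something with over 40 N, if the wrist force passes 120 N, or if a joint passes its speed limit or range.

## Working session

There is one attempt and no reset: what is moved stays moved. The work goes in short steps, Python scripts to look and compute and a tool call to move; the robot and the scene stay as the last step left them, time stands still between calls to the robot, and variables do not carry over. Pictures are saved under pics/ and viewed, and the job is handed in when it is done.

Besides the shell and the picture viewer there is one more tool, called after "Call:" as a command line: name --argument value ..., lists and objects as JSON in quotes. play_rows: Moves the arm, as the interface text tells. Its arguments: {"type":"object","properties":{"moves":{"type":"array","items":{"type":"object","properties":{"dp":{"type":"array","items":{"type":"number"}},"yaw":{"type":"number"},"claw":{"type":"number"}}}},"squeeze":{"type":"number"}},"required":["moves"]}

```bash
mkdir -p pics; ls
cat > h.py <<'E'
import numpy as np,cv2
from scipy.spatial.transform import Rotation as R
from cell import telemetry,viewer
def cam(n):
    c=viewer.get_calibration(n);return c
E
python3 - <<'E'
from h import *
s=telemetry.sense();print(s)
for n in("side","top"):
    p,d=viewer.capture(n);cv2.imwrite(f"pics/{n}0.png",p);np.save(f"{n}0.npy",d);print(n,viewer.get_calibration(n))
print(viewer.get_calibration("wrist"))
E
```

```text
pics
{'t': 0.0, 'joint_positions': array([-1.55071258e+00,  1.04685650e-01,  9.64919902e-02,  1.56389901e+00,
       -8.44312361e-06,  1.35308154e+00]), 'joint_vel': array([ 5.58523855e-04, -1.77743881e-05, -1.41930572e-03,  1.60824954e-03,
        5.70068209e-04,  7.90837297e-04]), 'effort': array([-1.92886473e-04, -5.56926012e+01,  5.03656018e+01,  1.66911772e-02,
       -3.79695821e-04, -2.05944445e-05]), 'eef_pos': array([ 0.14132966, -0.58278506,  0.23054282]), 'tool_rot': array([ 9.92939597e-01,  1.18619294e-01,  5.97444830e-05, -6.45428352e-04]), 'wrist_force': array([ 0.22101311, -0.30436075,  0.36926932]), 'wrist_torque': array([ 0.01254033,  0.05257608, -0.04170348]), 'opening': 0.08546578140462346}
side {'intrinsics': array([[496.31592642,   0.        , 271.32865412],
       [  0.        , 496.31592642, 212.04389002],
       [  0.        ,   0.        ,   1.        ]]), 'position': array([ 0.28255624, -0.75482247,  0.82326815]), 'attitude': array([ 0.40877486, -0.05614957, -0.13302332,  0.90114102])}
top {'intrinsics': array([[436.74276256,   0.        , 279.47689461],
       [  0.        , 436.74276256, 206.93945004],
       [  0.        ,   0.        ,   1.        ]]), 'position': array([0.44357829, 0.09154762, 1.00078881]), 'attitude': array([-0.03236091,  0.04646223,  0.71114886, -0.70075768])}
{'intrinsics': array([[294.57737207,   0.        , 280.85852157],
       [  0.        , 294.57737207, 209.28959854],
       [  0.        ,   0.        ,   1.        ]]), 'mount': array([[ 1.55048604e-03,  9.62422522e-01,  2.71551995e-01,
         6.89690693e-02],
       [ 9.99998798e-01, -1.48957831e-03, -4.30416529e-04,
        -6.01086188e-04],
       [-9.74459933e-06,  2.71552336e-01, -9.62423674e-01,
        -1.43238100e-01],
       [ 0.00000000e+00,  0.00000000e+00,  0.00000000e+00,
         1.00000000e+00]])}
```

View pics/top0.png

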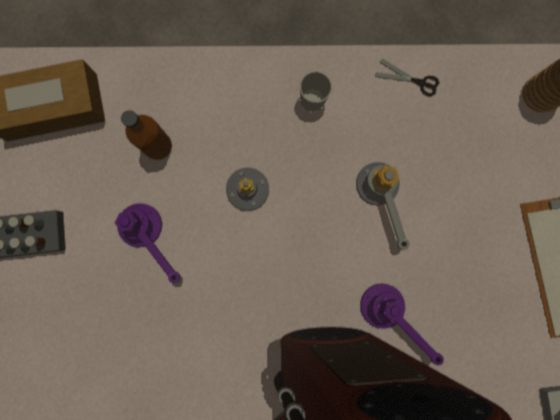

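View pics/side0.png

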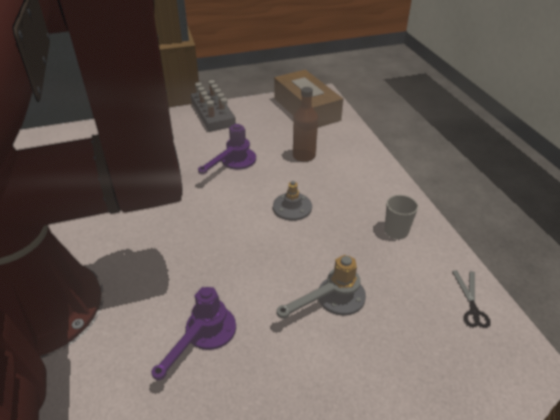

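Top view: the brass nut with the steel spanner is at about (385,178), with its spanner eye at (404,244). The small brass joint is at (247,187) and has no spanner. There are purple look-alikes at (139,225) and (383,305), and the bottle is at (150,135). The target is the joint at (385,178), because it is the only brass nut with a steel spanner. Next I'll confirm this in an enlarged crop and measure.

```bash
cat >> h.py <<'E'
def pose(n,s=None):
    c=viewer.get_calibration(n);K=c["intrinsics"]
    if n!="wrist": return K,R.from_quat(c["attitude"]).as_matrix(),np.array(c["position"])
    T=np.eye(4);T[:3,:3]=R.from_quat(s["tool_rot"]).as_matrix();T[:3,3]=s["eef_pos"];M=T@c["mount"]
    return K,M[:3,:3],M[:3,3]
def plane(P,uv,z):
    K,A,p=P;uv=np.atleast_2d(uv).astype(float)
    d=np.c_[(uv[:,0]-K[0,2])/K[0,0],-(uv[:,1]-K[1,2])/K[1,1],-np.ones(len(uv))]@A.T
    return p+d*((z-p[2])/d[:,2])[:,None]
def cloud(P,D):
    K,A,p=P;v,u=np.mgrid[:D.shape[0],:D.shape[1]]
    X=np.stack([(u-K[0,2])/K[0,0]*D,-(v-K[1,2])/K[1,1]*D,-D],-1)
    return X@A.T+p
E
python3 - <<'E'
from h import *
p=cv2.imread("pics/top0.png");D=np.load("top0.npy");P=pose("top")
q=cv2.imread("pics/side0.png");
a=cv2.resize(p[150:260,340:430],None,fx=4,fy=4,interpolation=cv2.INTER_CUBIC)
b=cv2.resize(q[240:330,270:380],None,fx=4,fy=4,interpolation=cv2.INTER_CUBIC)
o=np.zeros((440,800,3),np.uint8);o[:440,:360]=a;o[:360,360:800]=b;cv2.imwrite("pics/crop0.png",o)
X=cloud(P,D)
for uv in[(385,178),(389,175),(404,244),(395,215),(365,190),(383,205)]:print(uv,X[uv[1],uv[0]].round(4))
# handle pts
for n,im,Dn in(("top",p,D),("side",q,np.load("side0.npy"))):
    Xn=cloud(pose(n),Dn);sel=(np.linalg.norm(Xn[...,:2]-X[178,385,:2],axis=-1)<.2)&(Dn>0)
    hb=sel&(abs(Xn[...,2]-.057)<.005);Y=Xn[hb]
    print(n,hb.sum(),Y.mean(0))
    st=sel&(Xn[...,2]>.1075)&(Xn[...,2]<.12)&(np.linalg.norm(Xn[...,:2]-X[178,385,:2],axis=-1)<.04)
    print("stub",st.sum(),Xn[st].mean(0))
    tn=sel&(abs(Xn[...,2]-.104)<.003)
    print("nut top",tn.sum(),Xn[tn].mean(0))
    ft=sel&(Xn[...,2]>.004)&(Xn[...,2]<.02)
    print("foot",ft.sum(),Xn[ft].min(0),Xn[ft].max(0))
    # bottle
E
```

```text
(385, 178) [ 0.6016 -0.1486  0.1049]
(389, 175) [ 0.6063 -0.155   0.1134]
(404, 244) [ 0.4647 -0.1964  0.0579]
(395, 215) [ 0.528  -0.1799  0.0569]
(365, 190) [ 0.5908 -0.1264  0.0111]
(383, 205) [ 5.568e-01 -1.694e-01 -2.000e-04]
top 830 [ 0.54980303 -0.1678872   0.0559947 ]
stub 96 [ 0.60690773 -0.15569278  0.11213385]
nut top 199 [ 0.60783766 -0.15501207  0.10432039]
foot 742 [ 0.40782314 -0.33415752  0.00400299] [0.77130966 0.04598109 0.01843455]
side 912 [ 0.55003035 -0.1768785   0.05630186]
stub 95 [ 0.60653337 -0.15765955  0.11227159]
nut top 168 [ 0.60596613 -0.16059808  0.10433585]
foot 835 [ 0.41949222 -0.33267257  0.00400573] [0.78136346 0.0504366  0.01997129]
```

View pics/crop0.png

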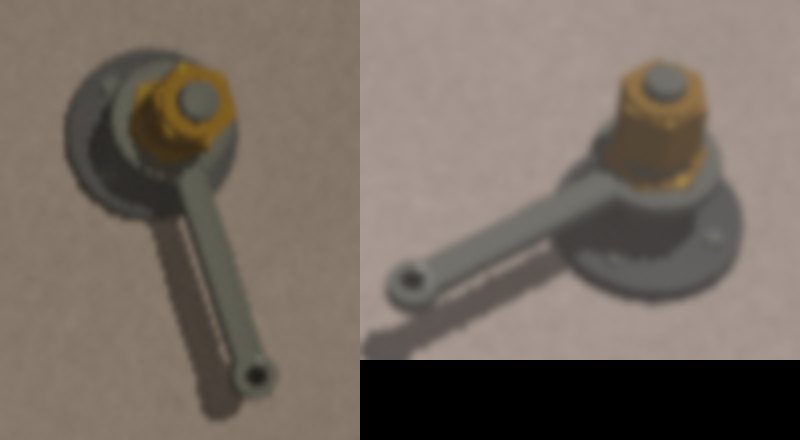

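The crop confirms it: a brass hex nut with a steel stub, and a spanner below it. The axis is at about (0.607,-0.156) and the eye is at 148 mm, against 147 mm expected. Next I move above it for a wrist view.

Call:
play_rows --moves '[{"dp":[36,33,-1],"yaw":8},{"dp":[72,66,-3],"yaw":16},{"dp":[108,99,-5],"yaw":24},{"dp":[144,132,-7],"yaw":32},{"dp":[180,164,-9],"yaw":40},{"dp":[215,197,-11],"yaw":48},{"dp":[251,230,-13],"yaw":56},{"dp":[287,263,-15],"yaw":64},{"dp":[323,296,-17],"yaw":72},{"dp":[359,329,-18],"yaw":80},{"dp":[395,362,-19],"yaw":88},{"dp":[430,394,-20],"yaw":96},{"dp":[466,427,-20],"yaw":104},{"dp":[466,427,-20],"yaw":110},{"dp":[466,427,-20],"yaw":110},{"dp":[466,427,-20],"yaw":110}]'

```text
validation failed for argument at $.mo...
```

Run:
```python
from h import *
s=telemetry.sense();print(s["t"],s["eef_pos"],R.from_quat(s["tool_rot"]).as_matrix()[:,0],s["joint_positions"])
p,D=viewer.capture("wrist");cv2.imwrite("pics/w1.png",p);np.save("w1.npy",D)
import pickle;pickle.dump(s,open("w1.pkl","wb"))
```

```text
0.1 [ 0.14133309 -0.58281005  0.23063008] [9.71860097e-01 2.35558653e-01 2.71129297e-04] [-1.55072266e+00  1.04597831e-01  9.65571031e-02  1.56391741e+00
  2.06617313e-05  1.35307646e+00]
```

View pics/w1.png

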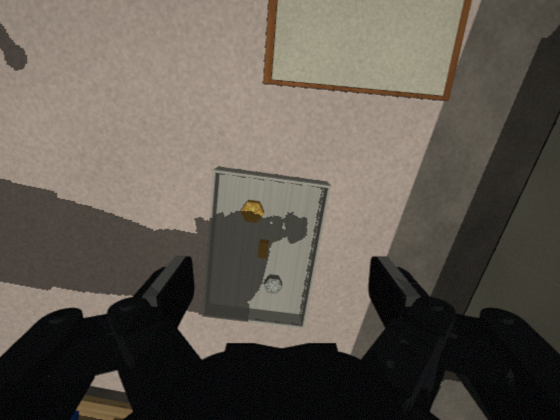

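The move was refused, probably because `claw` has to be in every row. I'll send it again with `claw`.

Call:
play_rows --moves '[{"dp":[36,33,-1],"yaw":8,"claw":85},{"dp":[72,66,-3],"yaw":16,"claw":85},{"dp":[108,99,-5],"yaw":24,"claw":85},{"dp":[144,132,-7],"yaw":32,"claw":85},{"dp":[180,164,-9],"yaw":40,"claw":85},{"dp":[215,197,-11],"yaw":48,"claw":85},{"dp":[251,230,-13],"yaw":56,"claw":85},{"dp":[287,263,-15],"yaw":64,"claw":85},{"dp":[323,296,-17],"yaw":72,"claw":85},{"dp":[359,329,-18],"yaw":80,"claw":85},{"dp":[395,362,-19],"yaw":88,"claw":85},{"dp":[430,394,-20],"yaw":96,"claw":85},{"dp":[466,427,-20],"yaw":104,"claw":85},{"dp":[466,427,-20],"yaw":110,"claw":85},{"dp":[466,427,-20],"yaw":110,"claw":85},{"dp":[466,427,-20],"yaw":110,"claw":85}]' --squeeze 60

```text
t: 1.75
eef_pos: [0.607, -0.1561, 0.2105]
tool_rot: [0.474, 0.881, -0.0, -0.001]
wrist_force: [0.7, -0.1, -0.1]
opening: 0.0848
```

Run:
```python
from h import *
s=telemetry.sense();print(s["t"],s["eef_pos"],R.from_quat(s["tool_rot"]).as_matrix()[:,0],s["joint_positions"])
p,D=viewer.capture("wrist");cv2.imwrite("pics/w2.png",p);np.save("w2.npy",D)
import pickle;pickle.dump(s,open("w2.pkl","wb"))
```

```text
1.75 [ 0.60697841 -0.15612378  0.21045671] [-5.50880938e-01  8.34583624e-01  6.06541825e-04] [-4.59594796e-01  1.84904689e-01  1.47356402e-01  1.53448188e+00
 -9.12201435e-04  5.27782133e-01]
```

View pics/w2.png

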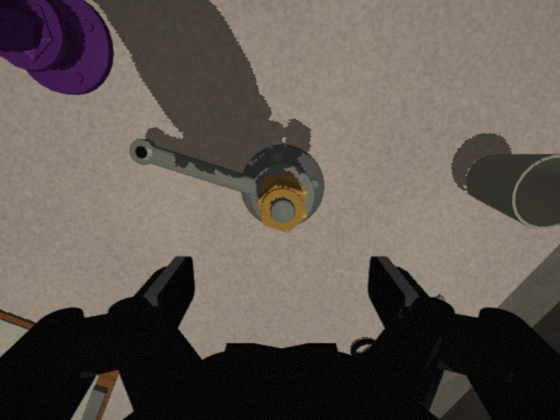

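The wrist view shows the nut at about (283,210) with its hex vertices pointing nearly up and down the image, so flats already face the jaws. The spanner eye is at (142,151). Next I measure both.

Run:
```python
from h import *
import pickle
s=pickle.load(open("w2.pkl","rb"));p=cv2.imread("pics/w2.png");D=np.load("w2.npy");P=pose("wrist",s)
X=cloud(P,D);hsv=cv2.cvtColor(p,cv2.COLOR_BGR2HSV)
near=np.hypot(X[...,0]-.607,X[...,1]+.156)<.035
st=near&(X[...,2]>.1095)
v,u=np.where(st);c=plane(P,[(u.mean(),v.mean())],.114)[0];print("stub",st.sum(),u.mean(),v.mean(),c, X[st][:,2].mean())
top=near&(X[...,2]>.099)&(X[...,2]<.117)
m=cv2.morphologyEx(top.astype(np.uint8),cv2.MORPH_OPEN,np.ones((3,3)))
cn=max(cv2.findContours(m,0,1)[0],key=cv2.contourArea)
uv=cn[:,0,:]
print("area px",cv2.contourArea(cn),"z",np.median(X[top][:,2]))
W=plane(P,uv,.104)[:,:2]
ctr=W.mean(0);hull=cv2.convexHull((W*1e4).astype(np.float32))[:,0]/1e4
M=cv2.moments((hull*1e4).astype(np.float32)[:,None]);ctr=np.array([M['m10'],M['m01']])/M['m00']/1e4;print("centre",ctr)
# width across direction
best=[]
for a in np.arange(0,60,1.):
    w=[np.ptp(hull@[np.cos(np.radians(a+k)),np.sin(np.radians(a+k))]) for k in(0,60,120)]
    best.append((np.mean(w),a,np.round(w,4)))
best.sort(key=lambda t:t[0]);print(best[:3],best[-1])
# fft orientation
r=W-ctr;
big=cv2.resize(p[150:250,225:340],None,fx=5,fy=5,interpolation=cv2.INTER_CUBIC);cv2.imwrite("pics/w2c.png",big)
# spanner: mask handle
hb=(abs(X[...,2]-.057)<.004)&(np.hypot(X[...,0]-.607,X[...,1]+.156)<.165)&(np.hypot(X[...,0]-.607,X[...,1]+.156)>.04)
v,u=np.where(hb);Y=plane(P,np.c_[u,v],.057)[:,:2]
d=np.hypot(*(Y-c[:2]).T)
for lo,hi in((.05,.07),(.07,.09),(.09,.11),(.11,.13),(.13,.165)):
    k=(d>lo)&(d<hi);q=Y[k].mean(0)-c[:2];print(k.sum(),Y[k].mean(0),np.degrees(np.arctan2(q[1],q[0])))
x=R.from_quat(s["tool_rot"]).as_matrix();print("tool y ang",np.degrees(np.arctan2(x[1,1],x[0,1])))
```

```text
stub 21295 279.49908429208733 378.16647100258274 [ 0.70282847 -0.30276691  0.114     ] 0.2970846002372944
area px 1688.5 z 0.1067850691698208
centre [ 0.60793906 -0.1554588 ]
[(np.float64(0.04041784914156097), np.float64(45.0), array([0.0399, 0.0408, 0.0406])), (np.float64(0.04056729949261212), np.float64(46.0), array([0.04  , 0.041 , 0.0407])), (np.float64(0.04060195007510964), np.float64(44.0), array([0.0401, 0.041 , 0.0407]))] (np.float64(0.04543393443181789), np.float64(15.0), array([0.045 , 0.0456, 0.0457]))
0 [nan nan] nan
0 [nan nan] nan
0 [nan nan] nan
0 [nan nan] nan
0 [nan nan] nan
tool y ang 33.42752592020703<stdin>:30: RuntimeWarning: Mean of empty slice.
  ret = um.true_divide(
```

View pics/w2c.png

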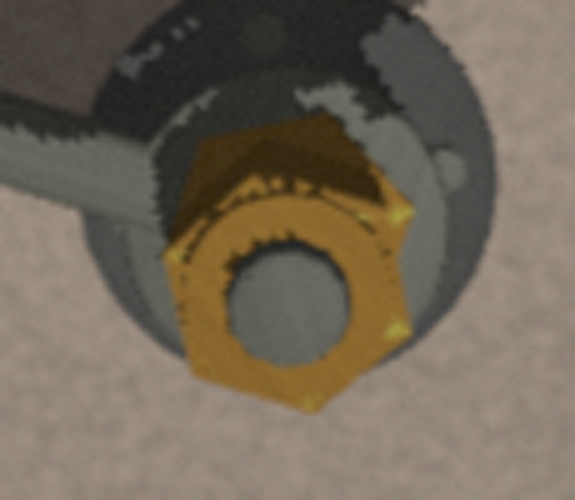

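The flats face 45° (mod 60), the width across flats is 40.4 mm as expected, and the centre is (0.608,-0.1555). The jaws are at 33.4°, so I yaw +11.6°, descend to TCP z 0.070 and grip.

Call:
play_rows --moves '[{"dp":[1,1,-25],"yaw":6,"claw":85},{"dp":[1,1,-60],"yaw":11.5,"claw":85},{"dp":[1,1,-95],"yaw":11.5,"claw":85},{"dp":[1,1,-120],"yaw":11.5,"claw":85},{"dp":[1,1,-140],"yaw":11.5,"claw":85},{"dp":[1,1,-140],"yaw":11.5,"claw":65},{"dp":[1,1,-140],"yaw":11.5,"claw":50},{"dp":[1,1,-140],"yaw":11.5,"claw":30},{"dp":[1,1,-140],"yaw":11.5,"claw":30},{"dp":[1,1,-140],"yaw":11.5,"claw":30},{"dp":[1,1,-140],"yaw":11.5,"claw":30}]' --squeeze 50

```text
t: 2.9
eef_pos: [0.6086, -0.1564, 0.0729]
tool_rot: [0.384, 0.923, -0.001, 0.001]
wrist_force: [-3.0, -1.7, 6.7]
opening: 0.0397
```

Run:
```python
from h import *
s=telemetry.sense();print(s)
x=R.from_quat(s["tool_rot"]).as_matrix();print("tool y ang",np.degrees(np.arctan2(x[1,1],x[0,1])))
p,D=viewer.capture("wrist");cv2.imwrite("pics/w3.png",p)
```

```text
{'t': 2.9, 'joint_positions': array([-0.45835924,  0.21813002, -0.06584485,  1.28485362, -0.00193415,
        0.32945599]), 'joint_vel': array([ 0.00033049, -0.00033559, -0.00075526,  0.00150976, -0.00095552,
       -0.00138871]), 'effort': array([ 1.57693930e+00, -5.67498100e+01,  4.70265770e+01, -1.05243199e+00,
        8.22499283e-01, -5.10613807e-02]), 'eef_pos': array([ 0.60859738, -0.1564232 ,  0.07285962]), 'tool_rot': array([ 3.83800206e-01,  9.23415128e-01, -1.02843708e-03,  9.19589540e-04]), 'wrist_force': array([-3.03647403, -1.67101518,  6.6907011 ]), 'wrist_torque': array([-0.2912051 ,  0.69490037, -0.0698587 ]), 'opening': 0.03969508033479928}
tool y ang 44.86131812693405
```

View pics/w3.png

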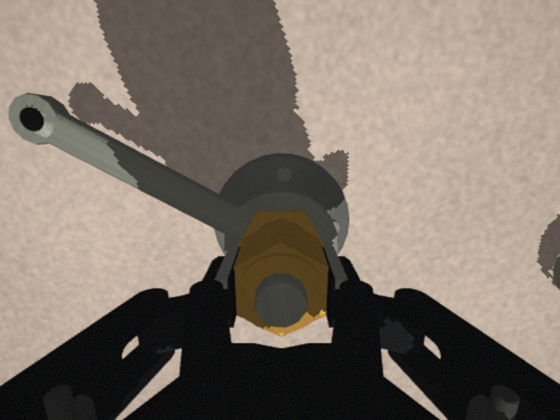

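The nut is gripped on its flats (opening 39.7 mm). Next I turn it clockwise.

Call:
play_rows --moves '[{"dp":[0,0,0],"yaw":-5,"claw":30},{"dp":[0,0,0],"yaw":-11,"claw":30},{"dp":[0,0,0],"yaw":-17,"claw":30},{"dp":[0,0,0],"yaw":-23,"claw":30},{"dp":[0,0,0],"yaw":-29,"claw":30},{"dp":[0,0,0],"yaw":-35,"claw":30},{"dp":[0,0,0],"yaw":-40,"claw":30},{"dp":[0,0,0],"yaw":-45,"claw":30},{"dp":[0,0,0],"yaw":-49,"claw":30},{"dp":[0,0,0],"yaw":-49,"claw":30}]'

```text
t: 3.95
eef_pos: [0.6084, -0.1565, 0.073]
tool_rot: [0.733, 0.681, -0.002, 0.0]
wrist_force: [-1.8, -0.8, -2.8]
opening: 0.039
```

```bash
cat > st.py <<'E'
from h import *
s=telemetry.sense();x=R.from_quat(s["tool_rot"]).as_matrix()
print(s["t"],s["eef_pos"].round(4),"yang",np.degrees(np.arctan2(x[1,1],x[0,1])).round(2),"F",s["wrist_force"].round(1),"T",s["wrist_torque"].round(2),"op",s["opening"],"j",s["joint_positions"].round(2))
E
python3 st.py
```

```text
3.95 [ 0.6084 -0.1565  0.073 ] yang -4.22 F [-1.8 -0.8 -2.8] T [-0.15  0.28 -0.11] op 0.038976895437461995 j [-0.46  0.22 -0.06  1.29 -0.    1.19]
```

Call:
play_rows --moves '[{"dp":[0,0,0],"yaw":-2,"claw":30},{"dp":[0,0,0],"yaw":-4,"claw":30},{"dp":[0,0,0],"yaw":-6,"claw":30}]'

```text
t: 4.25
eef_pos: [0.6083, -0.1565, 0.073]
tool_rot: [0.767, 0.642, -0.002, 0.0]
wrist_force: [-1.8, -0.4, -4.8]
opening: 0.0392
```

```bash
python3 st.py
```

```text
4.25 [ 0.6083 -0.1565  0.073 ] yang -10.17 F [-1.8 -0.4 -4.8] T [-0.12  0.02  0.17] op 0.03924661693610178 j [-0.46  0.22 -0.06  1.29 -0.    1.29]
```

Call:
play_rows --moves '[{"dp":[0,0,0],"yaw":-2,"claw":30},{"dp":[0,0,0],"yaw":-4,"claw":30}]'

```text
t: 4.45
eef_pos: [0.6083, -0.1564, 0.073]
tool_rot: [0.788, 0.616, -0.002, 0.0]
wrist_force: [-4.1, -13.0, -3.8]
opening: 0.0396
```

```bash
python3 st.py
```

```text
4.45 [ 0.6083 -0.1564  0.073 ] yang -13.96 F [ -4.1 -13.   -3.8] T [-2.85  0.61  1.97] op 0.03955976644568447 j [-0.46  0.22 -0.06  1.29 -0.    1.36]
```

Call:
play_rows --moves '[{"dp":[0,0,0],"yaw":-2,"claw":30},{"dp":[0,0,0],"yaw":-4,"claw":30}]'

```text
t: 4.65
eef_pos: [0.608, -0.1577, 0.0732]
tool_rot: [0.807, 0.59, -0.003, 0.001]
wrist_force: [-4.9, -7.1, -3.6]
opening: 0.0391
```

```bash
python3 st.py
```

```text
4.65 [ 0.608  -0.1577  0.0732] yang -17.71 F [-4.9 -7.1 -3.6] T [-1.6   0.51  3.5 ] op 0.039109237542362056 j [-0.46  0.22 -0.06  1.29 -0.01  1.42]
```

The torque rose from 0.17 to 2.0 to 3.5 N m after about 57° of turn, so the nut is against its hard stop. Next I release it straight open, rise and look.

Call:
play_rows --moves '[{"dp":[0,0,0],"yaw":0,"claw":60},{"dp":[0,0,0],"yaw":0,"claw":85},{"dp":[0,0,0],"yaw":0,"claw":85},{"dp":[0,0,0],"yaw":0,"claw":85},{"dp":[0,0,30],"yaw":0,"claw":85},{"dp":[0,0,70],"yaw":0,"claw":85},{"dp":[0,0,110],"yaw":0,"claw":85},{"dp":[0,0,137],"yaw":0,"claw":85},{"dp":[0,0,137],"yaw":0,"claw":85},{"dp":[0,0,137],"yaw":0,"claw":85}]'

```text
t: 5.65
eef_pos: [0.6084, -0.1578, 0.2107]
tool_rot: [0.807, 0.59, -0.003, 0.002]
wrist_force: [0.5, 1.1, 0.2]
opening: 0.0853
```

```bash
python3 st.py
cat > meas.py <<'E'
from h import *
import sys
tag=sys.argv[1]
s=telemetry.sense();p,D=viewer.capture("wrist");cv2.imwrite(f"pics/{tag}.png",p)
P=pose("wrist",s);X=cloud(P,D)
near=np.hypot(X[...,0]-.608,X[...,1]+.1555)<.035
top=near&(X[...,2]>.099)&(X[...,2]<.117)
m=cv2.morphologyEx(top.astype(np.uint8),cv2.MORPH_OPEN,np.ones((3,3)))
cn=max(cv2.findContours(m,0,1)[0],key=cv2.contourArea)
W=plane(P,cn[:,0],.104)[:,:2];h=cv2.convexHull((W*1e4).astype(np.float32))[:,0]/1e4
M=cv2.moments((h*1e4).astype(np.float32)[:,None]);c=np.array([M['m10'],M['m01']])/M['m00']/1e4
b=sorted((np.mean([np.ptp(h@[np.cos(np.radians(a+k)),np.sin(np.radians(a+k))]) for k in(0,60,120)]),a) for a in np.arange(0,60,.5))
print("nut centre",c,"flat ang",b[0],b[1],b[2])
r=np.hypot(X[...,0]-c[0],X[...,1]-c[1])
hb=(X[...,2]>.05)&(X[...,2]<.064)&(r>.045)&(r<.17)
v,u=np.where(hb);Y=plane(P,np.c_[u,v],.057)[:,:2]-c;d=np.hypot(*Y.T);print("handle px",len(u))
for lo,hi in((.05,.07),(.07,.09),(.09,.11),(.11,.13),(.134,.165)):
    k=(d>lo)&(d<hi)
    if k.sum():
        q=Y[k].mean(0);print(lo,k.sum(),(q+c).round(4),np.degrees(np.arctan2(q[1],q[0])).round(2))
print("rmax",d.max() if len(d) else 0)
E
python3 meas.py w4
```

```text
5.65 [ 0.6084 -0.1578  0.2107] yang -17.68 F [0.5 1.1 0.2] T [-0.01  0.02 -0.02] op 0.08533587524698977 j [-0.46  0.19  0.15  1.53 -0.01  1.42]
nut centre [ 0.60815233 -0.15524063] flat ang (np.float64(0.040439361845712396), np.float64(48.5)) (np.float64(0.04044042903034175), np.float64(48.0)) (np.float64(0.040489874008017714), np.float64(49.0))
handle px 1445
0.05 311 [ 0.5505 -0.1709] -164.84
0.07 302 [ 0.5312 -0.1763] -164.69
0.09 294 [ 0.512  -0.1817] -164.62
0.11 247 [ 0.4934 -0.1857] -165.13
0.134 187 [ 0.4656 -0.1882] -166.97
rmax 0.15888196339363236
```

View pics/w4.png

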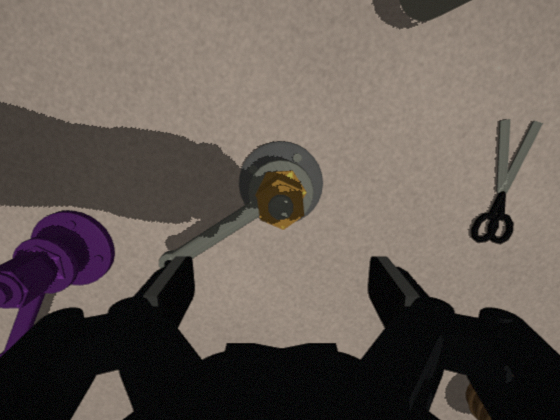

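The nut flats moved from 45° to -11.75°, a turn of 0.99 rad. That matches the torque rise, and the nut stayed put after release. The spanner bar points along -164.65°, which puts its handle point at (0.502,-0.1845). I'll go above it with the jaws at 105.35°, chosen so the last joint has room for the clockwise swing.

Call:
play_rows --moves '[{"dp":[-20,-5,0],"yaw":8,"claw":85},{"dp":[-40,-10,0],"yaw":16,"claw":85},{"dp":[-60,-15,0],"yaw":24,"claw":85},{"dp":[-80,-20,0],"yaw":32,"claw":85},{"dp":[-100,-25,0],"yaw":40,"claw":85},{"dp":[-106,-27,0],"yaw":48,"claw":85},{"dp":[-106,-27,0],"yaw":56,"claw":85},{"dp":[-106,-27,0],"yaw":64,"claw":85},{"dp":[-106,-27,0],"yaw":72,"claw":85},{"dp":[-106,-27,0],"yaw":80,"claw":85},{"dp":[-106,-27,0],"yaw":88,"claw":85},{"dp":[-106,-27,0],"yaw":96,"claw":85},{"dp":[-106,-27,0],"yaw":104,"claw":75},{"dp":[-106,-27,0],"yaw":112,"claw":65},{"dp":[-106,-27,0],"yaw":120,"claw":60},{"dp":[-106,-27,0],"yaw":123,"claw":60},{"dp":[-106,-27,0],"yaw":123,"claw":60}]'

```text
t: 7.4
eef_pos: [0.5012, -0.1841, 0.2077]
tool_rot: [-0.134, 0.991, -0.0, 0.002]
wrist_force: [0.2, 0.1, 0.0]
opening: 0.0599
```

```bash
python3 st.py; python3 meas.py w5
```

```text
7.4 [ 0.5012 -0.1841  0.2077] yang 105.35 F [0.2 0.1 0. ] T [-0.    0.01 -0.04] op 0.059894693873457264 j [-0.6  -0.11 -0.16  1.52  0.   -0.87]
nut centre [ 0.60701763 -0.15623917] flat ang (np.float64(0.04181129982965678), np.float64(46.5)) (np.float64(0.041843589032378024), np.float64(47.0)) (np.float64(0.041881538533056206), np.float64(47.5))
handle px 1935
0.05 299 [ 0.5493 -0.1722] -164.51
0.07 303 [ 0.53   -0.1775] -164.53
0.09 321 [ 0.5106 -0.1829] -164.56
0.11 330 [ 0.4913 -0.1884] -164.48
0.134 533 [ 0.4666 -0.1952] -164.5
rmax 0.1587444921755463
```

View pics/w5.png

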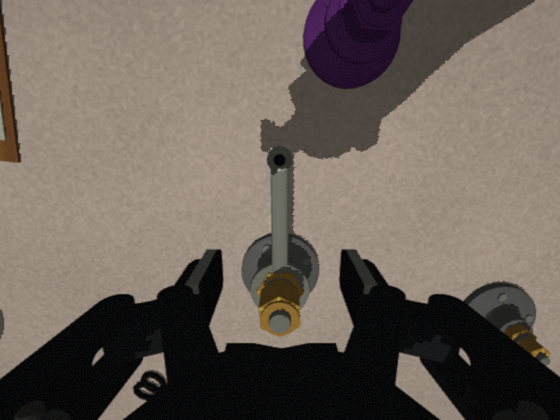

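The bar lies centred between the jaws at u≈280. Next I descend and close loosely around it.

Call:
play_rows --moves '[{"dp":[0,-1,-40],"yaw":0,"claw":60},{"dp":[0,-1,-80],"yaw":0,"claw":60},{"dp":[0,-1,-120],"yaw":0,"claw":60},{"dp":[0,-1,-150],"yaw":0,"claw":60},{"dp":[0,-1,-174],"yaw":0,"claw":60},{"dp":[0,-1,-174],"yaw":0,"claw":40},{"dp":[0,-1,-174],"yaw":0,"claw":22},{"dp":[0,-1,-174],"yaw":0,"claw":22},{"dp":[0,-1,-174],"yaw":0,"claw":22},{"dp":[0,-1,-174],"yaw":0,"claw":22}]' --squeeze 40

```text
t: 8.45
eef_pos: [0.502, -0.1856, 0.0352]
tool_rot: [-0.132, 0.991, -0.001, 0.003]
wrist_force: [0.1, 0.6, -0.1]
opening: 0.0221
```

```bash
python3 st.py
python3 - <<'E'
from h import *
p,D=viewer.capture("wrist");cv2.imwrite("pics/w6.png",p)
c=np.array([.6075,-.156]);s=telemetry.sense();r=s["eef_pos"][:2]-c
print(np.hypot(*r),np.degrees(np.arctan2(r[1],r[0])))
for a in range(-4,-69,-4):
    print(a,((R.from_euler('z',a,degrees=True).as_matrix()[:2,:2]@r-r)*1000).round(1))
E
```

```text
8.45 [ 0.502  -0.1856  0.0352] yang 105.23 F [ 0.1  0.6 -0.1] T [-0.02 -0.01 -0.04] op 0.022102405787137833 j [-0.6  -0.04 -0.41  1.2   0.   -0.87]
0.10973384195777165 -164.40646659380846
-4 [-1.8  7.4]
-8 [-3.1 15. ]
-12 [-3.8 22.6]
-16 [-4.  30.3]
-20 [-3.7 37.9]
-24 [-2.9 45.5]
-28 [-1.5 53.1]
-32 [ 0.4 60.5]
-36 [ 2.8 67.8]
-40 [ 5.8 74.8]
-44 [ 9.2 81.7]
-48 [13.1 88.3]
-52 [17.4 94.6]
-56 [ 22.1 100.6]
-60 [ 27.3 106.3]
-64 [ 32.8 111.6]
-68 [ 38.8 116.4]
```

View pics/w6.png

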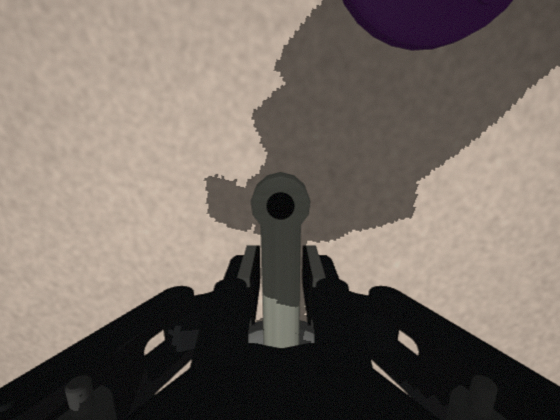

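The bar stands between the pads with no contact force. Next I swing it clockwise along the arc, to 48° first.

Call:
play_rows --moves '[{"dp":[-1.8,7.4,0],"yaw":-4,"claw":22},{"dp":[-3.1,15,0],"yaw":-8,"claw":22},{"dp":[-3.8,22.6,0],"yaw":-12,"claw":22},{"dp":[-4,30.3,0],"yaw":-16,"claw":22},{"dp":[-3.7,37.9,0],"yaw":-20,"claw":22},{"dp":[-2.9,45.5,0],"yaw":-24,"claw":22},{"dp":[-1.5,53.1,0],"yaw":-28,"claw":22},{"dp":[0.4,60.5,0],"yaw":-32,"claw":22},{"dp":[2.8,67.8,0],"yaw":-36,"claw":22},{"dp":[5.8,74.8,0],"yaw":-40,"claw":22},{"dp":[9.2,81.7,0],"yaw":-44,"claw":22},{"dp":[13.1,88.3,0],"yaw":-48,"claw":22},{"dp":[13.1,88.3,0],"yaw":-48,"claw":22}]'

```text
t: 9.8
eef_pos: [0.5153, -0.0969, 0.0353]
tool_rot: [0.282, 0.959, -0.002, 0.003]
wrist_force: [-0.4, -0.3, 0.7]
opening: 0.0219
```

```bash
cat > arc.py <<'E'
from h import *
c=np.array([.6075,-.156]);s=telemetry.sense();r=s["eef_pos"][:2]-c
print("bar-ish",np.hypot(*r),np.degrees(np.arctan2(r[1],r[0])))
for a in range(-1,-7,-1):
    print(a,((R.from_euler('z',a,degrees=True).as_matrix()[:2,:2]@r-r)*1000).round(1))
E
python3 st.py;python3 arc.py
```

```text
9.8 [ 0.5153 -0.0969  0.0353] yang 57.2 F [-0.4 -0.3  0.7] T [ 0.03  0.04 -0.05] op 0.02189724056334894 j [-0.43 -0.07 -0.44  1.2  -0.    0.14]
bar-ish 0.10952304861364545 147.35334434454148
-1 [1.  1.6]
-2 [2.1 3.2]
-3 [3.2 4.7]
-4 [4.3 6.3]
-5 [5.5 7.8]
-6 [6.7 9.3]
```

Call:
play_rows --moves '[{"dp":[1,1.6,0],"yaw":-1,"claw":22},{"dp":[2.1,3.2,0],"yaw":-2,"claw":22},{"dp":[3.2,4.7,0],"yaw":-3,"claw":22},{"dp":[4.3,6.3,0],"yaw":-4,"claw":22}]'

```text
t: 10.2
eef_pos: [0.5189, -0.0918, 0.0353]
tool_rot: [0.316, 0.949, -0.004, 0.002]
wrist_force: [-10.0, -15.2, 1.0]
opening: 0.0222
```

```bash
python3 st.py;python3 arc.py
```

```text
10.2 [ 0.5189 -0.0918  0.0353] yang 53.1 F [-10.  -15.2   1. ] T [-3.03  1.87  0.12] op 0.02220920971861041 j [-0.42 -0.06 -0.43  1.2  -0.01  0.22]
bar-ish 0.10936892473846228 144.0769115561464
-1 [1.1 1.5]
-2 [2.3 3.1]
-3 [3.5 4.5]
-4 [4.7 6. ]
-5 [5.9 7.5]
-6 [7.2 8.9]
```

The force is 18 N along the tangent, against about 4 N of friction, so this looks like the stop. One more small push will confirm it.

Call:
play_rows --moves '[{"dp":[1.5,2.2,0],"yaw":0,"claw":22},{"dp":[2.3,3.1,0],"yaw":0,"claw":22}]'

```text
t: 10.4
eef_pos: [0.519, -0.0918, 0.0351]
tool_rot: [0.318, 0.948, -0.008, 0.001]
wrist_force: [-18.1, -22.9, 3.9]
opening: 0.0222
```

```bash
python3 st.py;python3 arc.py
```

```text
10.4 [ 0.519  -0.0918  0.0351] yang 52.95 F [-18.1 -22.9   3.9] T [-4.53  3.57  0.19] op 0.022186470031014597 j [-0.41 -0.06 -0.43  1.2  -0.02  0.23]
bar-ish 0.10932976150435912 144.01212963139395
-1 [1.1 1.5]
-2 [2.3 3. ]
-3 [3.5 4.5]
-4 [4.7 6. ]
-5 [5.9 7.5]
-6 [7.2 8.9]
```

The arm did not move while the force rose to 29 N, so the spanner is at its hard stop. Next I open, rise and check.

Call:
play_rows --moves '[{"dp":[0,0,0],"yaw":0,"claw":40},{"dp":[0,0,0],"yaw":0,"claw":60},{"dp":[0,0,0],"yaw":0,"claw":60},{"dp":[0,0,0],"yaw":0,"claw":60},{"dp":[0,0,35],"yaw":0,"claw":60},{"dp":[0,0,80],"yaw":0,"claw":60},{"dp":[0,0,125],"yaw":0,"claw":60},{"dp":[0,0,172],"yaw":0,"claw":60},{"dp":[0,0,172],"yaw":0,"claw":60},{"dp":[0,0,172],"yaw":0,"claw":60}]'

```text
t: 11.4
eef_pos: [0.5199, -0.0918, 0.2083]
tool_rot: [0.318, 0.948, -0.008, 0.002]
wrist_force: [0.6, -0.5, -0.0]
opening: 0.0603
```

```bash
python3 st.py; python3 meas.py w7
python3 - <<'E'
from h import *
p,D=viewer.capture("top");cv2.imwrite("pics/top1.png",p)
q,D=viewer.capture("side")
cv2.imwrite("pics/side1.png",q)
E
```

```text
11.4 [ 0.5199 -0.0918  0.2083] yang 52.96 F [ 0.6 -0.5 -0. ] T [ 0.05  0.03 -0.04] op 0.06030549368114596 j [-0.41 -0.12 -0.17  1.52 -0.01  0.23]
nut centre [ 0.60722345 -0.15481596] flat ang (np.float64(0.04200581632404036), np.float64(48.5)) (np.float64(0.042025998671952704), np.float64(48.0)) (np.float64(0.04205396316305413), np.float64(49.0))
handle px 1941
0.05 294 [ 0.558  -0.1209] 145.41
0.07 306 [ 0.5413 -0.1095] 145.49
0.09 323 [ 0.5249 -0.0981] 145.44
0.11 342 [ 0.5084 -0.0868] 145.47
0.134 533 [ 0.4872 -0.0721] 145.43
rmax 0.15883939032028693
```

View pics/w7.png

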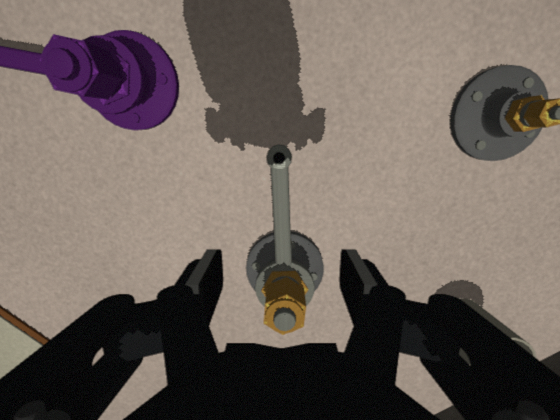

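View pics/side1.png

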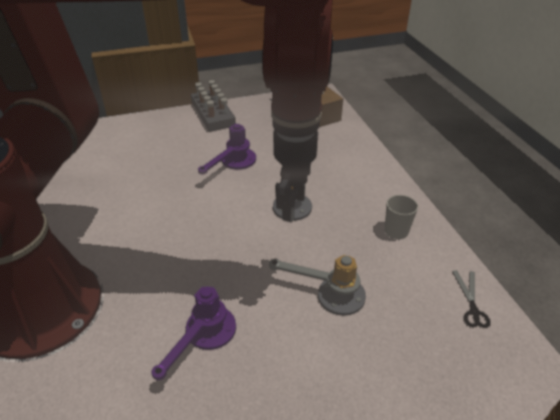

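View pics/top1.png

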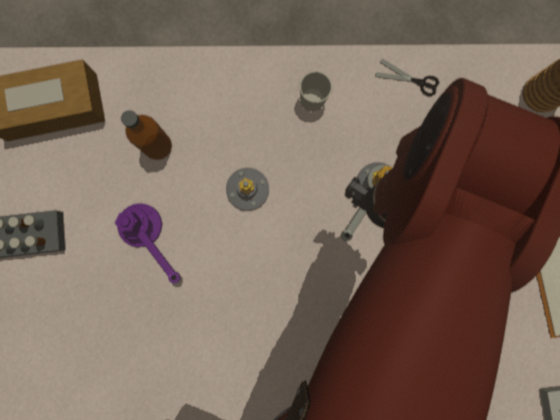

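The top view shows the bottle still standing at (150,135), the spanner swung round with its eye at about (348,236), and the gripper clear of everything. I'm handing in.

```bash
python3 -c "
from cell import sign_off
print(sign_off())"
```

```text
the job is handed in; nothing more can be done
None
```

I tightened both parts to their stops in the order asked, and handed the job in at about 11.5 s of the 48 s allowed.

- **Coupling nut:** I gripped it on its flats and turned it clockwise about 57° (0.99 rad). The torque then rose from 0.2 to 3.5 N m, so it was against its stop. It was still in that position after the spanner was done.
- **Spanner:** I swung it clockwise about 50° (0.87 rad). It then stood still while the force rose to 29 N, well above the roughly 4 N of friction. It measured 145.4° after release.
- **Consistency:** both turns fit the starting ranges you gave (nut about 0.21 rad, spanner about 0.23 rad).
- **Last checks:** the bottle stands where it was in the top view, but the arm hid it in the last side view. The gripper was open and clear, with about 0 N on the wrist.

The first move call was refused for a missing `claw` value and moved nothing. No final check disagreed.

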